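Unlock the used water-filter cartridge, draw it out and hold it tipped over the drip tray

TASK

Turn the blue-capped filter cartridge anticlockwise, seen from above, until its orange pointer faces the orange mark on the filter housing, then draw it straight up and out. Carry it to the steel drip tray and tip it halfway over, to about 45 degrees with its grip end still the higher, so that the black seal at its lower end can be inspected. Finish like that, holding it still in the gripper with its lower end above the tray, well clear of the tray and everything else, and leave the other things on the worktop where they stand.

Things in the scene. Friction and masses are not known exactly. Their poses are not given: they have to be found in the camera images.
- cartridge: Used filter cartridge, loose in the housing: white cylinder 50 mm wide, 84 mm tall with its blue cap; on the cap a blue grip bar 40 mm long (its x), 16 mm wide (y), 30 mm high. 0.17 to 0.35 kg. Origin: centre of its underside; z up through the grip, x to its pointer and lug. At the start it stands 8 mm above the worktop, x turned 0.6 to 1.3 rad clockwise (from above) of the housing's x
- foot (a point): Centre of the cartridge's underside (its lower end, with a black seal ring around it)
- grip (a point): Middle of the cartridge's grip bar, on its axis, 99 mm above its underside (bar: 84 to 114 mm). Pinch the bar across its 16 mm, from above, with 40 N or more. The cartridge turns freely: no spring, no thread
- pointer (a point): Orange end of the cartridge's grip bar: top edge, 20 mm from the axis towards the cartridge's x, 114 mm above its underside
- lug (a point): Outer end of the cartridge's lug (white, hidden under the collar while locked), 33 mm from the axis along the cartridge's x; 12 mm wide, 50 to 57 mm above its underside. Locked, it has 4 mm of vertical play below the collar
- housing: Water-filter housing, fixed to the worktop: grey round well 90 mm wide, 75 mm high, on a 150 by 120 mm foot. Origin: on the well's axis at worktop height; z up, x to the notch and orange mark. Well floor 8 mm up; white collar on top (69 to 75 mm up) with a 55 mm opening. A valve block, 58 mm high, stands at its -x side
- notch (a point): Middle of the notch in the collar's top face, 36 mm from the well's axis along the housing's x. 20 mm wide; only here can the lug rise. A stop under the collar halts the lug about 0.07 rad anticlockwise beyond the notch's middle
- mark (a point): Top of the orange tab outside the housing in line with the notch, 53 mm from the well's axis along the housing's x, 68 mm above the worktop
- tray: Steel drip tray fixed to the worktop, empty: 200 mm (x) by 150 mm (y), 22 mm high. Origin: centre of its underside
- mug: Bystander, leave alone: a blue ceramic mug, 80 mm wide, 90 mm tall, handle at its +y side. Origin: centre of its underside
- spare: Bystander, leave alone: a spare filter cartridge with a green cap and grip, standing on the worktop: same shape as the used one, 50 mm wide, 114 mm tall; not to be used. Origin: centre of its underside
- soap: Bystander, leave alone: a green washing-up bottle, 60 mm wide, 170 mm tall. Origin: centre of its underside
- jar: Bystander, leave alone: an amber glass spice jar with a steel lid, 48 mm wide, 75 mm tall. Origin: centre of its underside
- brush: Bystander, leave alone: a white washing-up brush lying flat, about 0.2 m long along its x axis. Origin: a point of its underside
- bowl: Bystander, leave alone: a white bowl, 130 mm wide, 50 mm tall. Origin: centre of its underside
There are look-alikes about, which are no part of the job. Leave any brown, pink or yellow look-alike of the cartridge alone.

How it is judged:
By the outcome, as a careful person would: the job done as asked, in the order asked, and still so for the second after the job is handed in, while the arm keeps its last pose, push and grip.
It also fails if it takes over 43 s, if anything falls off the work surface, if the arm or the gripper's body presses on something with over 40 N, if the wrist force passes 120 N, or if a joint passes its speed limit or range.

ROBOT

A 6-joint arm with a two-finger parallel gripper is mounted at the origin on the work surface. World frame = base frame: x ahead of the robot, y to its left, z up, the work surface at z = 0. Lengths are in m, angles in rad, forces in N, time in s.
With the tool pointing down it reaches from about 0.25 to 0.725 m from the base axis. Payload 4 kg.
Tool frame: the origin (TCP) lies at the very end of the fingers, on their centre line; the grasp point (between the pads) lies 19 mm behind it (bot.pinch_z is the distance from the TCP to the grasp point, in m); z points along the fingers, x is the direction in which the jaws open and shut, and the axes are right-handed (so a half turn about z gives the same grasp; the last joint's range is limited). The gripper opens to 85 mm and grips with 20 to 120 N. Pads are 22 mm wide; open, the fingers measure 114 mm over their backs; the gripper's body (76 mm by 85 mm) begins 54 mm behind the grasp point. The pads swing forward as they close: fully open they stand 13 mm farther back than shut.
Start: joints at [-1.221, 0.241, 0.005, 1.335, 0, 1.571], TCP at [0.171, -0.47, 0.231] pointing down, gripper open.
Joint ranges: [-2.72, 2.72], [-1.05, 1.87], [-1.09, 1.28], [-1.99, 2.15], [-1.42, 1.44], [-3.14, 3.14]. Speed limits (rad/s): [2.79, 2.79, 3.14, 3.14, 3.14, 3.14].

INTERFACE

Orientations are given as a unit quaternion [x, y, z, w].
In Python, from workcell import bot gives the robot as it stands. The module is installed in compiled form; this text tells all that it offers.
- The arm moves only by the shell command python3 -m inch 'ROWS'. ROWS is JSON, a list of rows, each a list of 7 numbers: the shift along the tool's x, y, z scaled (see below), then the turn, a rotation vector about the tool's x, y, z scaled (see below), then the gripper command: -1 is fully open, 1 is shut, values between are in proportion. In form: [[x, y, z, wx, wy, wz, gripper], ...]. A call has exactly 8 rows; each row shifts and turns the commanded pose from where the row before left it, along the tool's axes as they then stand; what a row does not reach is not made up. The controller multiplies each number of a shift by 2.5 cm and each number of a turn by 180 degrees. A row lasts 1/10 s, in which the tool goes at most 50 mm and 8.59 degrees, less where a joint would pass 70% of its speed; a pose out of reach is approached as far as the arm can. A call with a number of a shift or a turn outside -1 to 1 is refused whole. A call with a gripper value outside its range is refused whole. The fingers move at their own pace and stop on an object; the grip force is fixed at half the most. Time passes only in rows, so rows that do not move let the fingers close, or fill a call up. It gives the time, the measured TCP pose, the force and the opening at its end, in the units of the state.
- bot.get_obs(): the state, without advancing time (a new reading comes with each control period).
- bot.camera(name): name is "scene" or "top" or "wrist"; returns (picture, depth): 480x640x3 uint8, blue, green, red; 480x640 float32, m along the optical axis (not along the pixel's ray), 0 where there is no reading.
- bot.get_calibration(name): a dict with "vfov" (degrees; the focal length in pixels is half the picture's height over the tangent of half this angle, whatever the lens; pixels are square), "cx", "cy" (the principal point, pixels), "dist_coeffs" ([k1, k2, p1, p2, k3] as OpenCV has them; the pictures are not rectified), "R" (3x3) and "t" (3): a world point X has camera coordinates R X + t. Camera axes: x right, y down, z forward; pixel columns grow to the right and rows downward; lengths in m; the calibration is good to about 2 mm. A picture is of the moment at which its call begins: read the wrist's pose just before it. get_calibration takes no time and is no camera call; for the wrist camera it gives the pose at the moment of the call.
- bot.job_done(): hands the job in, once; it reports no verdict.
The state is a dict: "clock": time; "joint_pos": joint angles; "joint_vel": joint speeds; "tau": joint torques, N m; "eef_pos": TCP position; "tool_rot": TCP orientation; "ft_force": force on the tool from outside, world axes, zero at the start; "ft_torque": the same for the moment, N m; "grip_width": finger opening in m.
Only numpy, scipy, OpenCV 4.12 (cv2) and the standard library are available. Lean on these libraries where they do the work, as an engineer would, in place of code of your own. Each camera call takes 0.05 s, during which the arm holds its last target.

## Working session

There is one attempt and no reset: what is moved stays moved. The work goes in short steps, Python scripts to look and compute and a shell command to move; the robot and the scene stay as the last step left them, time stands still between calls to the robot, and variables do not carry over. Pictures are saved under pics/ and viewed, and the job is handed in when it is done.

```bash
mkdir -p pics; cat > h.py <<'E'
import numpy as np, cv2
from workcell import bot
from scipy.spatial.transform import Rotation as Rn
def K(c):
    f=240/np.tan(np.radians(c['vfov'])/2); return np.array([[f,0,c['cx']],[0,f,c['cy']],[0,0,1.]])
def ray(c,u,v):
    p=cv2.undistortPoints(np.array([[[u,v]]],float),K(c),np.array(c['dist_coeffs'],float))[0,0]
    return np.array([p[0],p[1],1.])
def px2w(c,u,v,d):
    R=np.array(c['R']);t=np.array(c['t']); return R.T@(ray(c,u,v)*d-t)
def px2z(c,u,v,z):
    R=np.array(c['R']);t=np.array(c['t']); o=-R.T@t; r=R.T@ray(c,u,v); return o+r*(z-o[2])/r[2]
def w2px(c,X):
    R=np.array(c['R']);t=np.array(c['t'],float)
    return cv2.projectPoints(np.array(X,float).reshape(-1,1,3),cv2.Rodrigues(R)[0],t,K(c),np.array(c['dist_coeffs'],float))[0][:,0]
E
python3 - <<'E'
from h import *
import pickle
o=bot.get_obs(); print(o, bot.pinch_z)
for n in ("scene","top","wrist"):
    c=bot.get_calibration(n); im,d=bot.camera(n); cv2.imwrite(f'pics/{n}0.png',im); pickle.dump((c,im,d),open(n+'0.pkl','wb')); print(n,c)
E
```

```text
{'clock': 0.0, 'joint_pos': array([-1.22098570e+00,  2.41425931e-01,  3.67411523e-03,  1.33517845e+00,
        2.44783276e-05,  1.57080600e+00]), 'joint_vel': array([ 4.16749060e-04,  6.84615410e-04, -5.47135518e-05,  6.21832419e-04,
       -2.36489157e-04, -7.10348254e-04]), 'tau': array([ 1.38797430e-03, -3.72321868e+01,  2.52406669e+01,  1.70319871e-02,
        9.70013002e-05, -2.07050999e-05]), 'eef_pos': array([ 0.17114472, -0.46910716,  0.23038736]), 'tool_rot': array([ 8.19362333e-01, -5.73275003e-01, -8.67224297e-04, -6.21686898e-04]), 'ft_force': array([-0.13625975,  0.8812752 , -0.03944809]), 'ft_torque': array([-0.0074141 ,  0.00904348,  0.02654801]), 'grip_width': 0.08556375093468638} 0.0187
scene {'vfov': 47.29382261612697, 'cx': 320.8502724637541, 'cy': 234.08947918443258, 'dist_coeffs': array([-0.15495947,  0.        ,  0.        ,  0.        ,  0.        ]), 'R': array([[ 0.16235444,  0.98670753,  0.00702016],
       [ 0.57460639, -0.08875809, -0.81360279],
       [-0.8021649 ,  0.13612585, -0.58137872]]), 't': array([-0.09061274, -0.24423233,  1.8957726 ])}
top {'vfov': 55.9305213688985, 'cx': 311.31906216849524, 'cy': 233.51387012426682, 'dist_coeffs': array([-0.05259771,  0.        ,  0.        ,  0.        ,  0.        ]), 'R': array([[-0.0072263 , -0.99994362,  0.00778026],
       [-0.99777383,  0.00669436, -0.06635184],
       [ 0.06629601, -0.00824242, -0.99776596]]), 't': array([0.00451433, 0.56200685, 1.24104226])}
wrist {'vfov': 58.100708061360926, 'cx': 319.3954265862156, 'cy': 231.43128438863783, 'dist_coeffs': array([-0.04688826,  0.        ,  0.        ,  0.        ,  0.        ]), 'R': array([[ 0.34375607, -0.93905524, -0.00265128],
       [-0.89481543, -0.32841518,  0.30240505],
       [-0.28484577, -0.10158117, -0.95317583]]), 't': array([-0.49852972, -0.03895802,  0.38000549])}
```

View pics/top0.png

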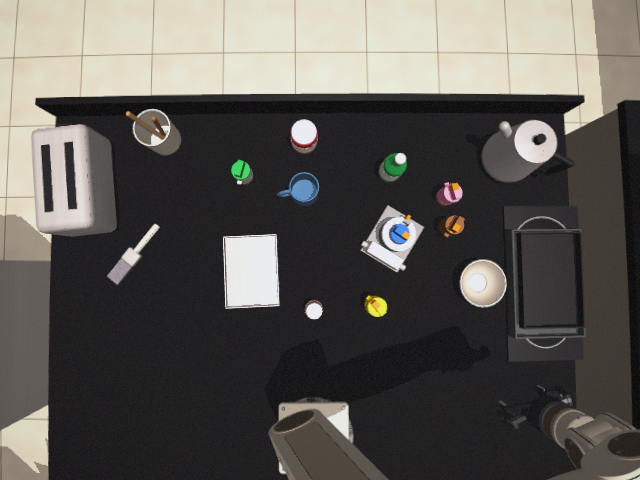

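View pics/scene0.png

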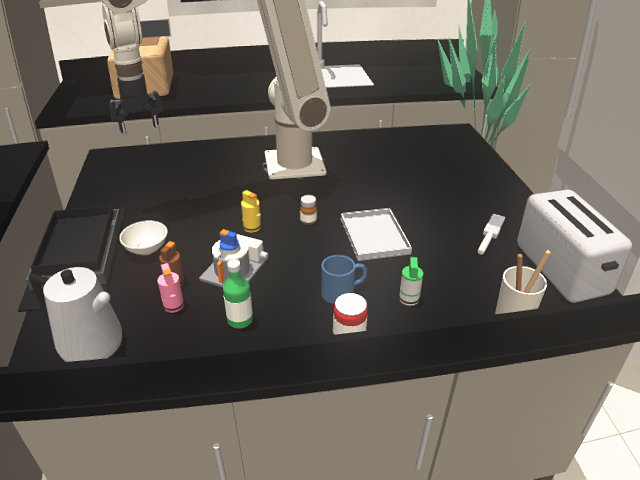

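Top view: the blue cartridge is in its housing at (400,234), the tray at (251,271), the spare (green) at (241,172), and the look-alikes at (450,193) pink, (453,226) brown and (376,306) yellow. Only the blue one in the grey housing fits, so I'll enlarge it.

```bash
python3 - <<'E'
from h import *
import pickle
c,im,d=pickle.load(open('top0.pkl','rb'))
cv2.imwrite('pics/crop1.png',cv2.resize(im[200:276,350:450],None,fx=7,fy=7,interpolation=cv2.INTER_CUBIC))
c,im,d=pickle.load(open('scene0.pkl','rb'))
cv2.imwrite('pics/crop2.png',cv2.resize(im[215:295,190:280],None,fx=7,fy=7,interpolation=cv2.INTER_CUBIC))
E
```

```text
(no output)
```

View pics/crop1.png

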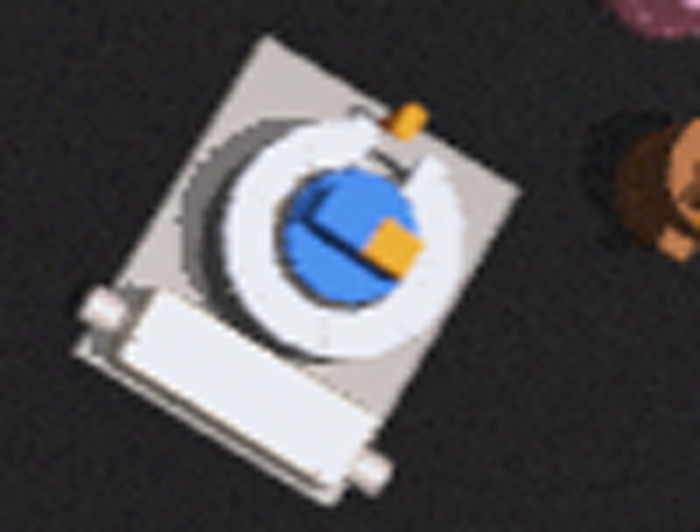

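View pics/crop2.png

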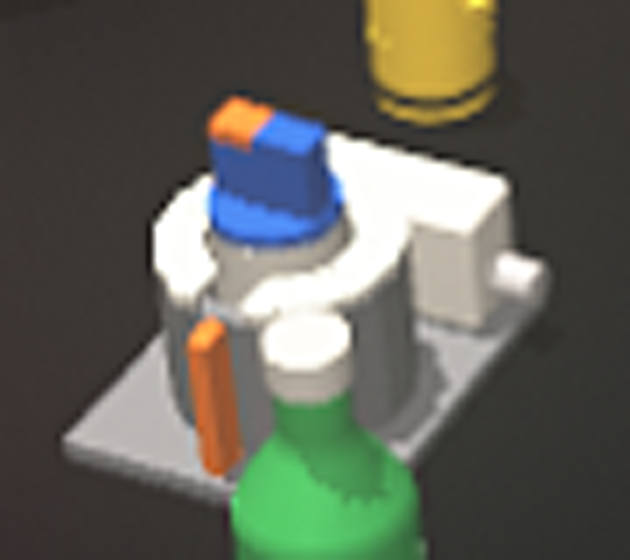

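```bash
python3 - <<'E'
from h import *
import pickle
c,im,d=pickle.load(open('top0.pkl','rb'))
def cr(x,y): return 350+x/7-0.43,200+y/7-0.43
ax=px2z(c,*cr(343,237),.075); mk=px2z(c,*cr(410,120),.068)
print('axis',ax,'mark',mk, np.hypot(*(mk-ax)[:2]), np.degrees(np.arctan2(*(mk-ax)[[1,0]])))
for p in [(382,218),(425,243),(405,282),(362,258),(394,250)]:
    q=px2z(c,*cr(*p),.122); r=(q-ax)[:2]; print(q,np.hypot(*r),np.degrees(np.arctan2(r[1],r[0])))
a=px2z(c,*cr(155,290),.058);b=px2z(c,*cr(380,420),.058);print(a,b,np.degrees(np.arctan2(*(b-a)[[1,0]]))+90)
# objects
for n,p,z in [('tray',(251,271),.022),('mug',(305,188),.09),('soap',(398,160),.17),('yellow',(376,306),.1),('brown',(454,226),.1),('pink',(451,192),.1),('jar',(314,310),.075),('spare',(241,172),.11),('redjar',(304,132),.1)]: print(n,px2z(c,*p,z))
for p in [(223,235),(277,234),(279,306),(226,308)]: print(px2z(c,*p,.022))
# segmented blue/orange at top depth
P=[];Q=[]
for v in range(215,260):
  for u in range(380,425):
    if d[v,u]>0:
      X=px2w(c,u,v,d[v,u])
      if .112<X[2]<.135: (Q if im[v,u,2]>im[v,u,0] else P).append(X)
P=np.array(P);Q=np.array(Q);print(len(P),len(Q),P.mean(0),Q.mean(0),(Q.mean(0)-P.mean(0)))
E
```

```text
axis [ 0.55694893 -0.23199382  0.075     ] mark [ 0.60237533 -0.26027828  0.068     ] 0.05351232306315531 -31.908193783420373
[ 0.56076793 -0.23701249  0.122     ] 0.0063064889932885945 -52.730381221360034
[ 0.55146941 -0.25269446  0.122     ] 0.021413586138309484 -104.82631795172516
[ 0.53719718 -0.24500483  0.122     ] 0.023652012984381868 -146.62603234038062
[ 0.54611753 -0.22933004  0.122     ] 0.011154139605023417 166.18335622562088
[ 0.54897472 -0.24119392  0.122     ] 0.012174968697374609 -130.91720285268914
[ 0.53804826 -0.16210841  0.058     ] [ 0.48723193 -0.24840654  0.058     ] -30.491540638403606
tray [0.4590548  0.16814498 0.022     ]
mug [0.67815182 0.01704399 0.09      ]
soap [ 0.7339783  -0.21532554  0.17      ]
yellow [ 0.36749657 -0.16476337  0.1       ]
brown [ 0.57390414 -0.37408166  0.1       ]
pink [ 0.66412176 -0.36876875  0.1       ]
jar [ 0.3561592  -0.00454364  0.075     ]
spare [0.71811987 0.18376017 0.11      ]
redjar [0.82662622 0.01873546 0.1       ]
[0.5593088  0.24618817 0.022     ]
[0.56108813 0.09598417 0.022     ]
[0.36241887 0.09104169 0.022     ]
[0.35778124 0.23709905 0.022     ]
60 49 [ 0.56133501 -0.22567042  0.12099281] [ 0.54945003 -0.24162987  0.12101946] [-1.18849807e-02 -1.59594516e-02  2.66481113e-05]
```

Measured axis (0.557,-0.232), with the mark 53 mm away as specified. I'm moving the gripper above it for a close wrist view.

```bash
python3 -m inch '[[-0.2,-1,0,0,0,0,-1],[-0.2,-1,0,0,0,0,-1],[-0.2,-1,0,0,0,0,-1],[-0.2,-1,0,0,0,0,-1],[-0.2,-1,0,0,0,0,-1],[-0.2,-1,0,0,0,0,-1],[-0.2,-1,0,0,0,0,-1],[-0.2,-1,0,0,0,0,-1]]' && python3 -m inch '[[-0.2,-1,0,0,0,0,-1],[-0.2,-1,0,0,0,0,-1],[-0.2,-1,0,0,0,0,-1],[-0.2,-1,0,0,0,0,-1],[-0.2,-1,0,0,0,0,-1],[-0.2,-1,0,0,0,0,-1],[-0.2,-1,0,0,0,0,-1],[-0.2,-1,0,0,0,0,-1]]' && python3 -m inch '[[-0.2,-0.9,0,0,0,0,-1],[-0.2,-0.9,0,0,0,0,-1],[0,0,0,0,0,-0.043,-1],[0,0,0,0,0,-0.043,-1],[0,0,0,0,0,-0.043,-1],[0,0,0,0,0,-0.043,-1],[0,0,0,0,0,-0.043,-1],[0,0,0,0,0,0,-1]]'
python3 - <<'E'
from h import *
import pickle
o=bot.get_obs(); print(o['clock'],o['eef_pos'],o['joint_pos'],Rn.from_quat(o['tool_rot']).as_matrix())
c=bot.get_calibration('wrist'); im,d=bot.camera('wrist'); cv2.imwrite('pics/wrist1.png',im); pickle.dump((c,im,d),open('wrist1.pkl','wb'))
E
```

```text
clock: 0.95
eef_pos: [0.3462, -0.3628, 0.2309]
tool_rot: [0.819, -0.573, -0.0, -0.0]
ft_force: [-0.4, -0.6, 0.6]
grip_width: 0.0855
clock: 1.75
eef_pos: [0.5203, -0.2567, 0.2308]
tool_rot: [0.819, -0.573, -0.0, 0.0]
ft_force: [0.0, -0.7, -0.2]
grip_width: 0.0851
clock: 2.55
eef_pos: [0.5584, -0.2326, 0.2308]
tool_rot: [0.963, -0.27, -0.001, -0.0]
ft_force: [0.3, 0.7, 0.5]
grip_width: 0.0856
2.55 [ 0.55835857 -0.23257365  0.23076189] [-3.94681132e-01  4.54973591e-01  3.11214500e-01  1.42808502e+00
  1.12096460e-05  1.72195597e+00] [[ 8.54690615e-01 -5.19136807e-01 -9.62917096e-04]
 [-5.19136664e-01 -8.54691145e-01  4.13234393e-04]
 [-1.03752190e-03  1.46698011e-04 -9.99999451e-01]]
```

View pics/wrist1.png

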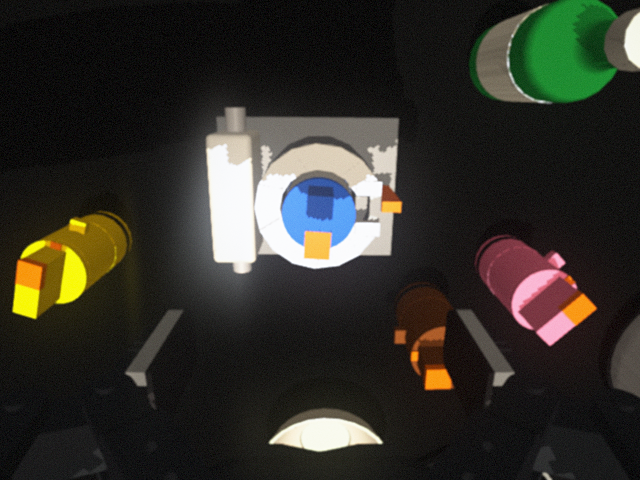

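```bash
python3 - <<'E'
from h import *
import pickle
c,im,d=pickle.load(open('wrist1.pkl','rb'))
cv2.imwrite('pics/crop3.png',cv2.resize(im[130:280,200:410],None,fx=3.8,fy=3.8,interpolation=cv2.INTER_CUBIC))
P=[];Q=[]
for v in range(150,280):
  for u in range(270,370):
    if d[v,u]>0:
      X=px2w(c,u,v,d[v,u])
      if .115<X[2]<.13: (Q if im[v,u,2]>im[v,u,0] else P).append(X)
P=np.array(P);Q=np.array(Q);print(len(P),len(Q),P.mean(0),Q.mean(0),(Q.mean(0)-P.mean(0)))
A=np.vstack([P,Q]);
r=cv2.minAreaRect((A[:,:2]*1e3).astype(np.float32)); print(r, np.median(A[:,2]))
E
```

```text
1002 726 [ 0.56388212 -0.22353488  0.12129034] [ 0.55200393 -0.2405823   0.12178989] [-0.01187819 -0.01704743  0.00049955]
((558.3380737304688, -231.57077026367188), (40.64607620239258, 16.21475601196289), 54.93854522705078) 0.1216086294024409
```

View pics/crop3.png

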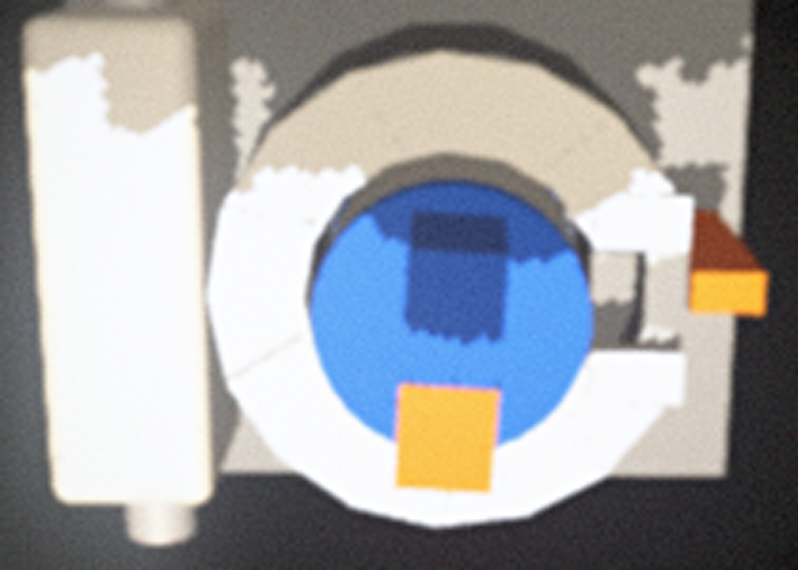

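```bash
python3 - <<'E'
from h import *
import pickle
for n in ('wrist1','top0'):
    c,im,d=pickle.load(open(n+'.pkl','rb'))
    vv,uu=np.nonzero(d>0)
    p=cv2.undistortPoints(np.stack([uu,vv],1).astype(float)[:,None],K(c),c['dist_coeffs'])[:,0]
    X=(np.c_[p,np.ones(len(p))]*d[vv,uu][:,None]-c['t'])@np.array(c['R'])
    r=np.hypot(X[:,0]-.558,X[:,1]+.232)
    B=im[vv,uu].astype(int); org=(B[:,2]>B[:,0]+60)
    m=(r<.07)&(abs(X[:,2]-.075)<.004)&~org&(r<.055)
    C=X[m]; 
    hull=cv2.convexHull((C[:,:2]*1e3).astype(np.float32)); print(n,'collar',cv2.minEnclosingCircle(hull),np.median(C[:,2]))
    m=(r>.04)&(r<.065)&org&(abs(X[:,2]-.068)<.005)
    M=X[m]; print(' mark',M.shape,M.mean(0), 'yaw',np.degrees(np.arctan2(M.mean(0)[1]+.2316,M.mean(0)[0]-.5583)))
    m=(abs(X[:,2]-.058)<.004)&(r<.12)&(X[:,0]<.56)&(X[:,1]>-.28)&(r>.045)
    print(' valve',cv2.minAreaRect((X[m][:,:2]*1e3).astype(np.float32)))
E
```

```text
wrist1 collar ((559.5361328125, -231.78709411621094), 46.92225646972656) 0.07441224149848862
 mark (241, 3) [ 0.60344584 -0.25897426  0.06718999] yaw -31.230605323091208
 valve ((502.55670166015625, -196.69219970703125), (101.95704650878906, 58.500694274902344), 41.007896423339844)
top0 collar ((556.8780517578125, -233.53875732421875), 46.91441345214844) 0.073972807951989
 mark (19, 3) [ 0.6014238  -0.26055023  0.06688937] yaw -33.874582974603754
 valve ((502.4014587402344, -199.35894775390625), (99.71678924560547, 38.70406723022461), 58.02459716796875)
```

```bash
python3 -m inch '[[-0.02,-0.03,1,0,0,0.021,-1],[0,0,1,0,0,0,-1],[0,0,1,0,0,0,-1],[0,0,1,0,0,0,-1],[0,0,1,0,0,0,-1],[0,0,0.4,0,0,0,-1],[0,0,0,0,0,0,-0.3],[0,0,0,0,0,0,0.2]]' && python3 -m inch '[[0,0,0,0,0,0,1],[0,0,0,0,0,0,1],[0,0,0,0,0,0,1],[0,0,0,0,0,0,1],[0,0,0,0,0,0,1],[0,0,0,0,0,0,1],[0,0,0,0,0,0,1],[0,0,0,0,0,0,1]]'
python3 - <<'E'
from h import *
import pickle
o=bot.get_obs(); print(o['clock'],o['eef_pos'],o['joint_pos'],o['grip_width'],o['ft_force'],o['ft_torque'],Rn.from_quat(o['tool_rot']).as_matrix()[:,0])
c=bot.get_calibration('wrist'); im,d=bot.camera('wrist'); cv2.imwrite('pics/wrist2.png',im); pickle.dump((c,im,d),open('wrist2.pkl','wb'))
E
```

```text
clock: 3.4
eef_pos: [0.5591, -0.232, 0.0972]
tool_rot: [0.953, -0.301, 0.001, 0.0]
ft_force: [0.2, -0.2, 1.1]
grip_width: 0.0585
clock: 4.2
eef_pos: [0.5589, -0.2318, 0.0975]
tool_rot: [0.954, -0.301, 0.001, -0.0]
ft_force: [-1.5, 1.0, 6.7]
grip_width: 0.015
4.2 [ 0.55887412 -0.23175679  0.09751841] [-3.93216363e-01  5.29190505e-01  7.61975212e-02  1.11641627e+00
  2.28922808e-04  1.78904974e+00] 0.015012869646258992 [-1.50563626  0.99445178  6.71008686] [ 0.22026549  0.4151722  -0.02717534] [ 0.81880434 -0.57407121  0.0013046 ]
```

View pics/wrist2.png

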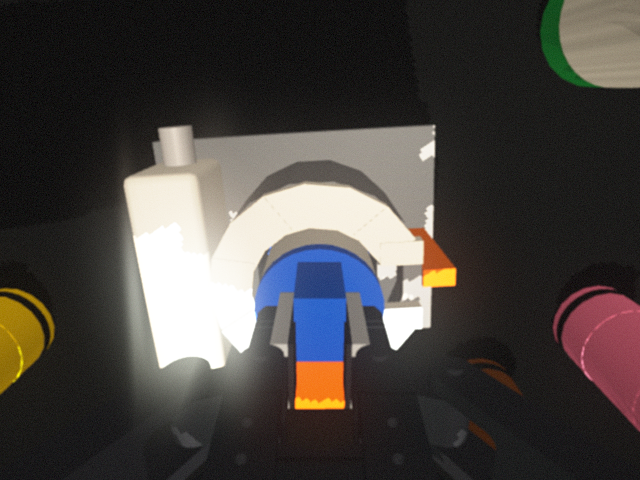

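```bash
python3 -m inch '[[0,0,-0.06,0,0,0,1],[0,0,0,0,0,-0.02,1],[0,0,0,0,0,-0.04,1],[0,0,0,0,0,-0.04,1],[0,0,0,0,0,-0.04,1],[0,0,0,0,0,-0.04,1],[0,0,0,0,0,-0.04,1],[0,0,0,0,0,-0.04,1]]'
python3 - <<'E'
from h import *
o=bot.get_obs(); print(o['eef_pos'],o['grip_width'],o['ft_force'],o['ft_torque'],Rn.from_quat(o['tool_rot']).as_euler('zyx',degrees=True))
E
python3 -m inch '[[0,0,0,0,0,-0.04,1],[0,0,0,0,0,-0.04,1],[0,0,0,0,0,-0.04,1],[0,0,0,0,0,-0.04,1],[0,0,0,0,0,-0.04,1],[0,0,0,0,0,-0.03,1],[0,0,0,0,0,0,1],[0,0,0,0,0,0,1]]'
python3 - <<'E'
from h import *
import pickle
o=bot.get_obs(); print(o['clock'],o['eef_pos'],o['joint_pos'],o['grip_width'],o['ft_force'],o['ft_torque'],Rn.from_quat(o['tool_rot']).as_euler('zyx',degrees=True))
for n in ('wrist','top'):
    c=bot.get_calibration(n); im,d=bot.camera(n); cv2.imwrite(f'pics/{n}3.png',im); pickle.dump((c,im,d),open(n+'3.pkl','wb'))
E
```

```text
clock: 5.05
eef_pos: [0.5588, -0.2322, 0.0976]
tool_rot: [0.994, 0.105, 0.0, 0.0]
ft_force: [0.9, 0.5, -0.5]
grip_width: 0.0148
[ 0.55880529 -0.23223419  0.09757111] 0.014757360300224127 [ 0.94913686  0.50957665 -0.52576423] [-0.19831837 -0.17381515 -0.02119388] [-1.20373526e+01  2.21145609e-02  1.79953269e+02]
clock: 5.85
eef_pos: [0.5587, -0.2318, 0.0976]
tool_rot: [0.895, 0.447, 0.0, 0.0]
ft_force: [0.3, -0.3, -0.4]
grip_width: 0.0153
5.85 [ 0.5586626  -0.23183452  0.0976195 ] [-3.93354701e-01  5.29710853e-01  7.73680566e-02  1.11828560e+00
  1.00652976e-06  2.51640944e-01] 0.015342110709797059 [ 0.27659792 -0.33195617 -0.41197759] [-0.01234324 -0.24785919  0.00047981] [-5.30444714e+01  8.90880581e-03  1.79996365e+02]
```

View pics/wrist3.png

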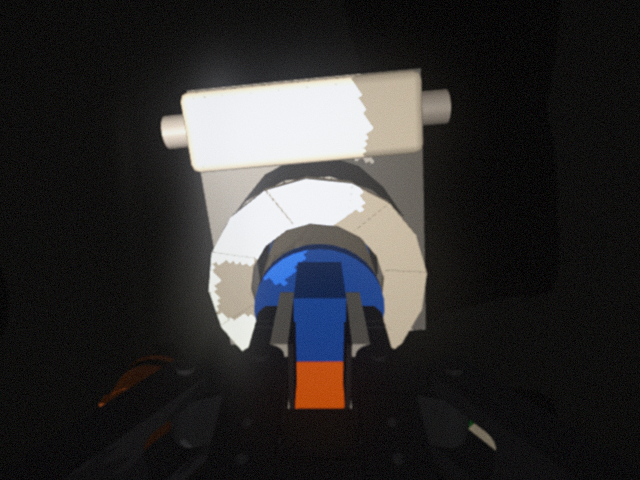

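```bash
python3 -m inch '[[0,0,0,0,0,-0.016,1],[0,0,0,0,0,-0.016,1],[0,0,0,0,0,0,1],[0,0,0,0,0,0,1],[0,0,-0.06,0,0,0,1],[0,0,-0.06,0,0,0,1],[0,0,0,0,0,0,1],[0,0,0,0,0,0,1]]'
python3 - <<'E'
from h import *
import pickle
o=bot.get_obs(); print(o['clock'],o['eef_pos'],o['joint_pos'],o['grip_width'],o['ft_force'],o['ft_torque'],Rn.from_quat(o['tool_rot']).as_matrix()[:,0])
for n in ('wrist','top'):
    c=bot.get_calibration(n); im,d=bot.camera(n); cv2.imwrite(f'pics/{n}4.png',im); pickle.dump((c,im,d),open(n+'4.pkl','wb'))
cv2.imwrite('pics/crop4.png',cv2.resize(im[200:276,350:450],None,fx=7,fy=7,interpolation=cv2.INTER_CUBIC))
c=bot.get_calibration('scene'); im,d=bot.camera('scene'); cv2.imwrite('pics/crop5.png',cv2.resize(im[180:295,170:290],None,fx=5,fy=5,interpolation=cv2.INTER_CUBIC))
E
```

```text
clock: 6.75
eef_pos: [0.5584, -0.2317, 0.1008]
tool_rot: [0.871, 0.492, -0.0, -0.0]
ft_force: [-0.6, -0.1, -3.4]
grip_width: 0.0146
6.75 [ 0.55842604 -0.23174441  0.10079437] [-3.93366288e-01  5.26814416e-01  8.13650227e-02  1.12552515e+00
 -4.33326541e-07  1.49288997e-01] 0.014611440138892517 [-0.58330552 -0.07930396 -3.39457555] [-0.02234994  0.03455132 -0.01848757] [ 5.16411635e-01  8.56340483e-01 -2.69350147e-05]
```

View pics/crop4.png

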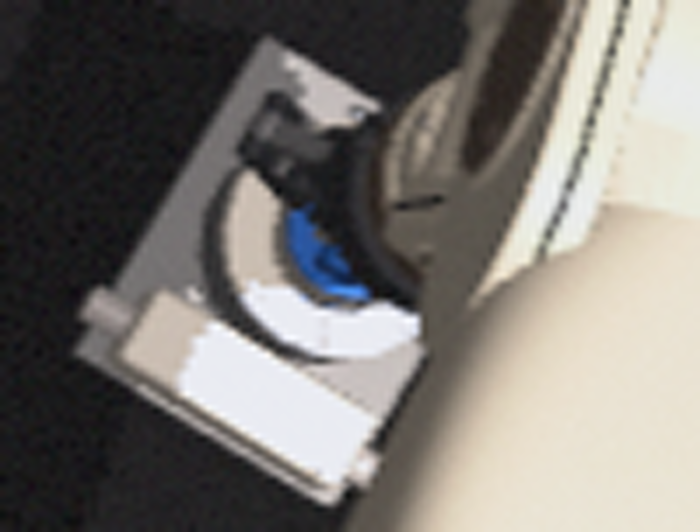

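View pics/crop5.png

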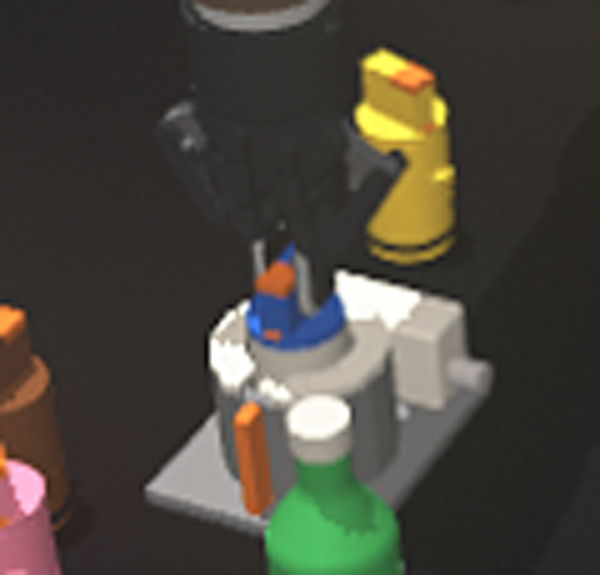

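View pics/wrist4.png

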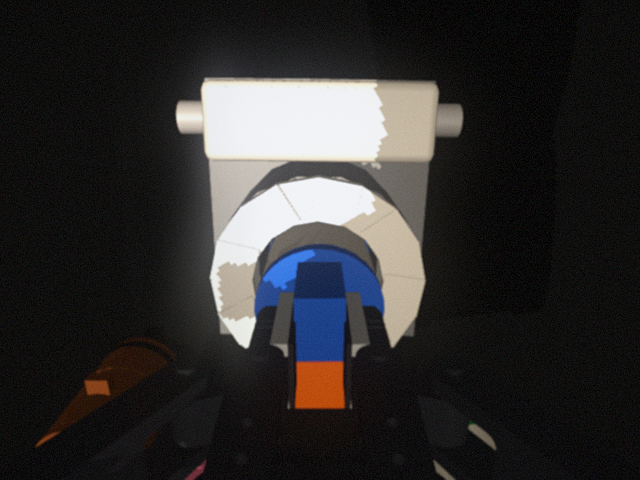

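```bash
python3 -m inch '[[0,0,-0.1,0,0,0,1],[0,0,-0.1,0,0,0,1],[0,0,-0.1,0,0,0,1],[0,0,-0.1,0,0,0,1],[0,0,-0.1,0,0,0,1],[0,0,-0.1,0,0,0,1],[0,0,0,0,0,0,1],[0,0,0,0,0,0,1]]'
python3 - <<'E'
from h import *
o=bot.get_obs(); print(o['eef_pos'],o['grip_width'],o['ft_force'],o['ft_torque'],Rn.from_quat(o['tool_rot']).as_matrix()[:,0])
E
```

```text
clock: 7.7
eef_pos: [0.5585, -0.2318, 0.1159]
tool_rot: [0.871, 0.492, 0.0, 0.0]
ft_force: [-0.9, -0.5, -2.6]
grip_width: 0.0151
[ 0.55854277 -0.23176275  0.11586876] 0.015122053120549948 [-0.86975753 -0.46366494 -2.63950924] [-0.00070713  0.01616802 -0.00997958] [5.16191122e-01 8.56473423e-01 2.77283414e-05]
```

```bash
python3 -m inch '[[0,0,-0.6,0,0,0,1],[0,0,-0.8,0,0,0,1],[0,0,-0.8,0,0,0,1],[0,0,-0.8,0,0,0,1],[0,0,-0.8,0,0,0,1],[0,0,-0.8,0,0,0,1],[0,0,-0.8,0,0,0,1],[0,0,-0.2,0,0,0,1]]'
python3 - <<'E'
from h import *
import pickle
o=bot.get_obs(); print(o['clock'],o['eef_pos'],o['joint_pos'],o['grip_width'],o['ft_force'],o['ft_torque'])
c=bot.get_calibration('scene'); im,d=bot.camera('scene'); cv2.imwrite('pics/scene6.png',im)
E
```

```text
clock: 8.5
eef_pos: [0.5596, -0.2322, 0.2584]
tool_rot: [0.871, 0.492, 0.001, 0.002]
ft_force: [0.2, 0.2, -2.0]
grip_width: 0.0143
8.5 [ 0.55958178 -0.23219227  0.25840926] [-3.93321391e-01  4.46797330e-01  3.69442466e-01  1.48887399e+00
  6.63613054e-06  1.49067226e-01] 0.01433962401689878 [ 0.18389663  0.19670177 -2.024475  ] [-0.0306917  -0.05462307 -0.04208384]
```

View pics/scene6.png

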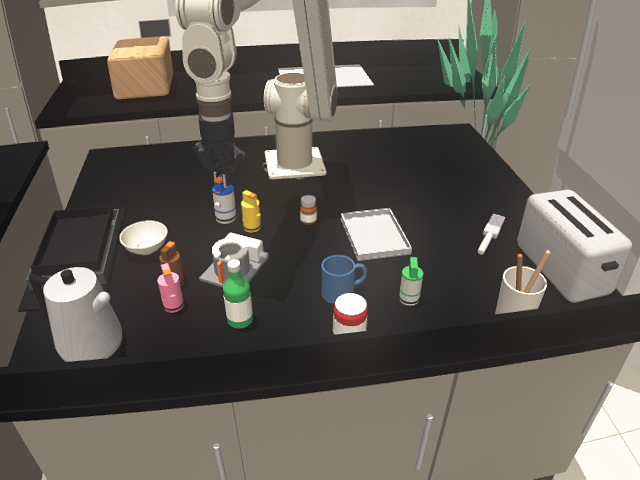

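```bash
python3 -m inch '[[0.3,-0.4,0,0,0,0,1],[0.6,-0.7,0,0,0,0,1],[0.6,-0.8,0,0,0,0,1],[0.6,-0.8,0,0,0,0,1],[0.6,-0.8,0,0,0,0,1],[0.6,-0.8,0,0,0,0,1],[0.6,-0.8,0,0,0,0,1],[0.6,-0.8,0,0,0,0,1]]' && python3 -m inch '[[0.6,-0.8,0,0,0,0,1],[0.6,-0.8,0,0,0,0,1],[0.6,-0.8,0,0,0,0,1],[0.6,-0.8,0,0,0,0,1],[0.6,-0.8,0,0,0,0,1],[0.6,-0.8,0,0,0,0,1],[0.6,-0.7,0,0,0,0,1],[0.6,-0.7,0,0,0,0,1]]' && python3 -m inch '[[0.5,-0.5,0,0,0,0,1],[0.3,-0.3,0,0,0,0,1],[0,0,0,0,0,0.03,1],[0,0,0,0,0,0.043,1],[0,0,0,0,0,0.043,1],[0,0,0,0,0,0.043,1],[0,0,0,0,0,0.043,1],[0,0,0,0,0,0.015,1]]'
python3 - <<'E'
from h import *
o=bot.get_obs(); print(o['clock'],o['eef_pos'],o['joint_pos'],o['grip_width'],o['ft_force'],o['ft_torque']);print(Rn.from_quat(o['tool_rot']).as_matrix())
E
```

```text
clock: 9.35
eef_pos: [0.4882, -0.0576, 0.254]
tool_rot: [0.871, 0.492, -0.001, -0.001]
ft_force: [0.8, 0.9, -2.7]
grip_width: 0.0148
clock: 10.15
eef_pos: [0.4172, 0.1245, 0.2542]
tool_rot: [0.871, 0.492, -0.001, -0.0]
ft_force: [-0.2, -0.7, -2.6]
grip_width: 0.0148
clock: 10.95
eef_pos: [0.4117, 0.1506, 0.2547]
tool_rot: [0.985, 0.171, -0.001, 0.0]
ft_force: [0.1, -0.4, -3.0]
grip_width: 0.0148
10.95 [0.41170124 0.15063114 0.25473954] [ 3.50832028e-01  1.10339621e-01 -9.34074623e-02  1.36914987e+00
 -1.23301812e-04  1.57856451e+00] 0.01479993019693751 [ 0.13732224 -0.43760461 -2.9674423 ] [ 0.00813788  0.04955726 -0.00771396]
[[ 9.41726421e-01  3.36374229e-01 -1.93029780e-03]
 [ 3.36373215e-01 -9.41728389e-01 -8.37733973e-04]
 [-2.09960836e-03  1.39615739e-04 -9.99997786e-01]]
```

```bash
python3 -m inch '[[0,0,0,0,0.015,0,1],[0,0,0,0,0.03,0,1],[0,0,0,0,0.04,0,1],[0,0,0,0,0.04,0,1],[0,0,0,0,0.04,0,1],[0,0,0,0,0.035,0,1],[0,0,0,0,0.03,0,1],[0,0,0,0,0.02,0,1]]'
python3 - <<'E'
from h import *
import pickle
o=bot.get_obs(); print(o['clock'],o['eef_pos'],o['joint_pos'],o['grip_width'],o['ft_force'],o['ft_torque']);print(Rn.from_quat(o['tool_rot']).as_matrix())
for n in ('scene','wrist'):
    c=bot.get_calibration(n); im,d=bot.camera(n); cv2.imwrite(f'pics/{n}7.png',im); pickle.dump((c,im,d),open(n+'7.pkl','wb'))
E
```

```text
clock: 11.75
eef_pos: [0.4097, 0.1499, 0.2526]
tool_rot: [0.91, 0.159, 0.376, -0.066]
ft_force: [-0.4, 0.1, -2.8]
grip_width: 0.0151
11.75 [0.40974236 0.14990687 0.25263687] [ 0.35471339 -0.44582026 -0.84967869  0.38300794 -0.00572588  1.57674943] 0.015065954683904455 [-0.40735187  0.07320119 -2.83737884] [-0.44936636  1.15198462 -0.00884101]
[[ 6.66092703e-01  3.39565485e-01  6.64090199e-01]
 [ 2.40358697e-01 -9.40582404e-01  2.39859203e-01]
 [ 7.06079462e-01 -1.48610184e-04 -7.08132594e-01]]
```

View pics/scene7.png

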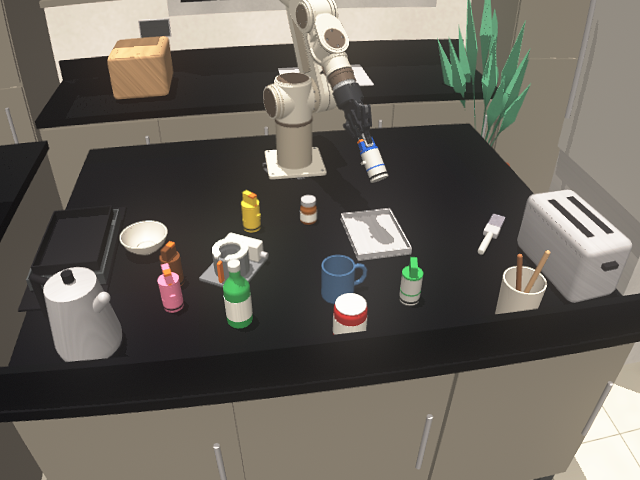

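View pics/wrist7.png

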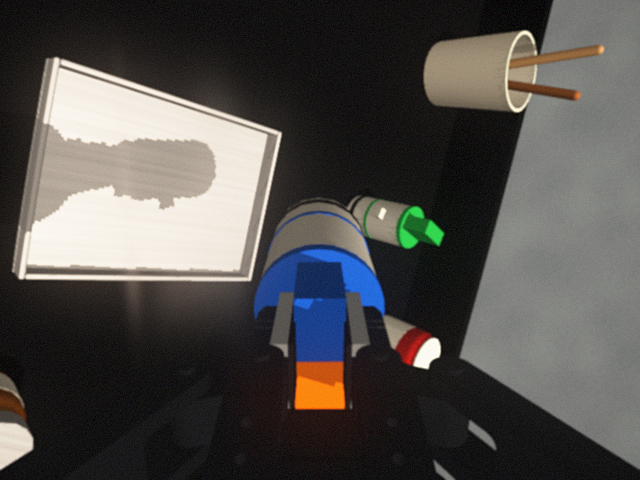

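```bash
python3 -m inch '[[-0.17,0,0.28,0,0,0,1],[-0.17,0,0.28,0,0,0,1],[-0.17,0,0.28,0,0,0,1],[-0.17,0,0.28,0,0,0,1],[-0.17,0,0.28,0,0,0,1],[0,0,0,0,0,0,1],[0,0,0,0,0,0,1],[0,0,0,0,0,0,1]]'  && python3 -m inch '[[0,0,0,0,0,0,1],[0,0,0,0,0,0,1],[0,0,0,0,0,0,1],[0,0,0,0,0,0,1],[0,0,0,0,0,0,1],[0,0,0,0,0,0,1],[0,0,0,0,0,0,1],[0,0,0,0,0,0,1]]'
python3 - <<'E'
from h import *
import pickle
o=bot.get_obs(); print(o['clock'],o['eef_pos'],o['joint_pos'],abs(o['joint_vel']).max(),o['grip_width'],o['ft_force']);R=Rn.from_quat(o['tool_rot']).as_matrix();print(R[:,2],'foot',o['eef_pos']+.0895*R[:,2])
for n in ('scene','top','wrist'):
    c=bot.get_calibration(n); im,d=bot.camera(n); cv2.imwrite(f'pics/{n}8.png',im); pickle.dump((c,im,d),open(n+'8.pkl','wb'))
    if n=='scene':
        cv2.imwrite('pics/crop8.png',cv2.resize(im[100:260,280:440],None,fx=3.6,fy=3.6,interpolation=cv2.INTER_CUBIC))
E
```

```text
clock: 12.65
eef_pos: [0.4222, 0.1544, 0.2165]
tool_rot: [0.91, 0.159, 0.377, -0.066]
ft_force: [0.5, 0.5, -3.0]
grip_width: 0.0146
clock: 13.45
eef_pos: [0.4218, 0.1543, 0.216]
tool_rot: [0.91, 0.159, 0.377, -0.066]
ft_force: [0.6, 0.2, -1.4]
grip_width: 0.015
13.45 [0.42178541 0.15426027 0.21601686] [ 0.35425588 -0.35992478 -0.91681894  0.22855586 -0.00537977  1.57620578] 0.0011772297326345224 0.015005968269532665 [ 0.64986753  0.23317087 -1.37256657]
[ 0.6650211   0.24022812 -0.70713321] foot [0.4813048  0.17576069 0.15272844]
```

View pics/crop8.png

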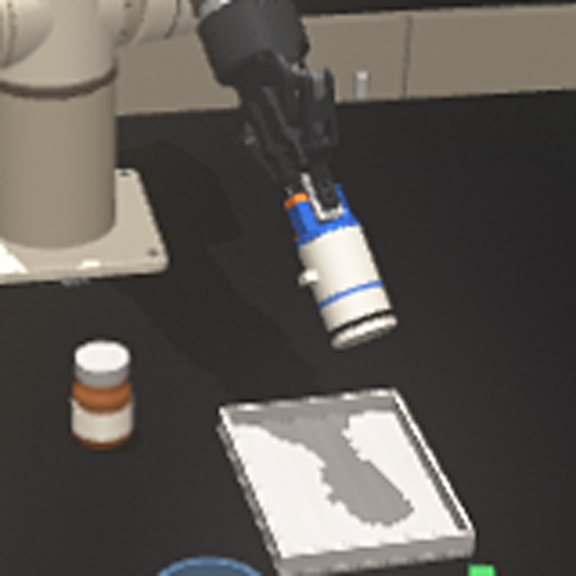

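View pics/top8.png

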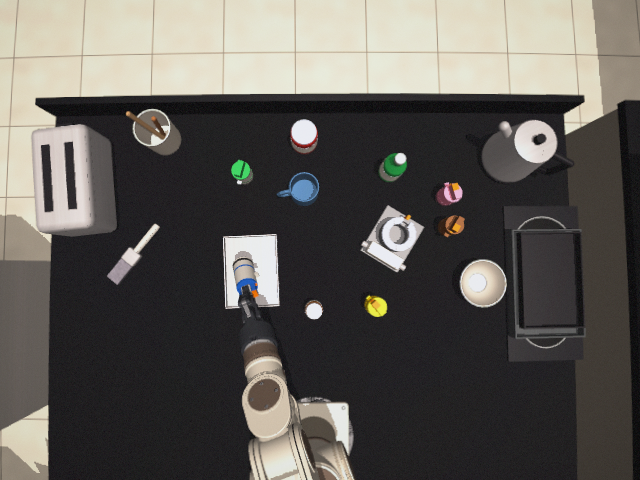

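View pics/wrist8.png

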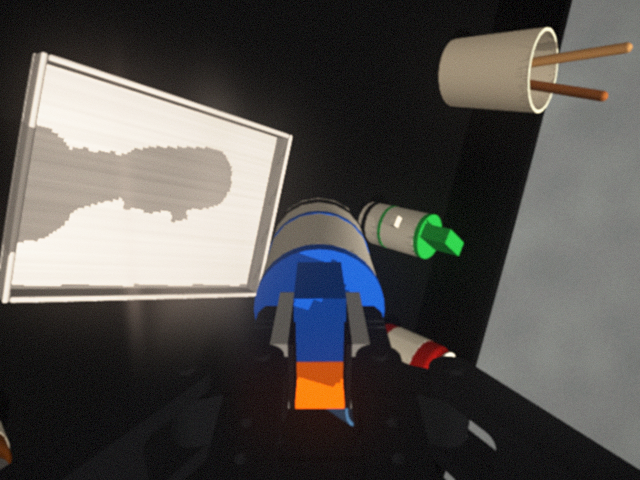

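The final pictures show the cartridge at 45° with its foot at about (0.48, 0.18, 0.15), over the tray. The grip hasn't slipped, and the bystanders sit at the same pixels as at the start. Handing in.

```bash
python3 -c "
from workcell import bot
print(bot.job_done()); print(bot.get_obs()['clock'])"
```

```text
the job is handed in; nothing more can be done
None
the job is handed in; nothing more can be done
```

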